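Hold the amber reference cuvette in the ink-room photometer's beam

TASK

Slide the photometer's red shutter knob away from the robot, fully to its end stop, then pick up the amber cuvette by its two white frosted faces only, without the fingers pressing on its clear faces. Keeping it upright and never knocking it on the photometer, hold it still in the air in the light path, midway between lamp and receiver, so that the beam goes squarely in through one clear face and out through the other. Finish while holding it there, without letting go, and leave the other cuvettes, the ink jar and the magnifier where they stand.

Things in the scene. Friction and masses are not known exactly. Their poses are not given: they have to be found in the camera images.
- photometer: Bench photometer, fixed, 325 (y) x 120 (x) x 118 mm. Origin on the bench under the middle of its sample gap; x points away from the robot (within 25 deg), y to the robot's left, z up. Yellow lamp box y -162 to -66 mm, 110 wide, with shutter rails (148 long in x) to y -51; grey receiver box y 64 to 139, 86 wide, with a 36 mm round snout to y 50. Both boxes' tops z 118 mm; base top z 28.
- beam_mid (a point): Middle of the light path in the sample gap, 100 mm above the bench over the photometer's origin. Axes as the photometer's: the beam, 8 mm wide and level, runs along y from lamp to receiver. The free gap reaches 51 mm to the lamp's side (-y) and 50 mm to the receiver's side (+y).
- shutter (a joint): Lamp shutter slide, m: 0 = shut, 0.045 = fully open at the end stop. It moves along the photometer's +x (away from the robot), starts somewhere between 0 and 0.012, stays where it is left, and takes about 2 N to slide.
- shutter_knob (a point): Middle of the red knob's head: upright cylinder 16 mm across, 20 mm tall, on an 8 mm neck on the black shutter plate. It is 140 mm above the bench (head 130 to 150); the plate's top edge is at 122 mm, the lamp box (top 118) begins 7.5 mm to its -y side. With the shutter at q it lies at x = q - 22.5 mm, y = -58.5 mm in the photometer's frame.
- amber: Amber reference cuvette: solid glass, 25 x 25 mm, 58 mm tall plus a 7 mm black cap (17 x 17 mm), about 95 g, standing on the tray at any yaw. Origin: centre of its underside, z up. Clear amber faces look to its +x and -x (light passes along x); white frosted faces look to +y and -y (2.5 mm white walls, seen from above as white edges). The white bar on the cap runs along x.
- green: Green reference cuvette, same make, on the same tray; leave it alone. Origin: centre of its underside.
- blue: Blue reference cuvette, same make, on the same tray; leave it alone. Origin: centre of its underside.
- tray: Fixed aluminium tray with black rubber lining, 280 (y) x 100 (x) mm, left of the photometer. Origin: centre of its underside. The cuvettes stand on the lining 10 mm above the bench, in a row about 85 mm apart, any order; the rim is 13 mm high.
- ink_jar: Closed red ink jar, 68 mm across, 75 mm tall, beyond the tray and the photometer; leave it alone. Origin: centre of its underside.
- loupe: Black folding print magnifier, 50 x 50 x 63 mm, beyond the tray; leave it alone. Origin: centre of its underside.

How it is judged:
On the way, in this order (a step that is already met when the one before it is completed fails the run):
1. the shutter is slid fully open (value of joint shutter above 0.042 m), for 0.2 s.
2. the amber cuvette is lifted off the tray by its frosted faces (height (world z) of amber above 0.03 m and contact force between the fingers and amber_c1 above 1 N and contact force between the fingers and amber_c2 above 1 N), for 0.2 s.
At the end, for the whole second after the job is handed in: Shutter within 3 mm of open stop; amber cuvette held still in the air by both frosted faces, clear of the photometer: centre line within 6 mm of the beam, 25 mm of mid-gap, beam 6-52 mm above its foot, square within 0.15 rad, upright within 0.12 rad; the others within 15 mm (value of joint shutter above 0.042 m and x of amber in the frame of beam_mid between -0.006 and 0.006 m and y of amber in the frame of beam_mid between -0.025 and 0.025 m and z of amber in the frame of beam_mid between -0.052 and -0.006 m and angle between the x axis of amber and the y axis of photometer, either way round below 0.15 rad and angle between amber's own z axis and vertical below 0.12 rad and contact force between the fingers and amber_c1 above 1 N and contact force between the fingers and amber_c2 above 1 N and contact force between amber and photometer below 0.1 N and linear speed of amber below 0.02 m/s and angular speed of amber below 0.2 rad/s and distance of each of green, blue, ink_jar, loupe from where it was at the start of the episode below 0.015 m); the arm keeps its last pose, push and grip.
It fails at once if the fingers press on a clear face of the amber cuvette (contact force between the fingers and amber_c0 above 0.5 N).
It fails at once if the amber cuvette tips over (angle between amber's own z axis and vertical above 0.5 rad).
It fails at once if the amber cuvette knocks against the photometer (contact force between amber and photometer above 1 N).
It fails at once if another cuvette, the ink jar or the magnifier is disturbed (distance of any of green, blue, ink_jar, loupe from where it was at the start of the episode above 0.015 m).
It also fails if it takes over 48 s, if anything falls off the work surface, if the arm or the gripper's body presses on something with over 40 N, if the wrist force passes 120 N, or if a joint passes its speed limit or range.

ROBOT

A 6-joint arm with a two-finger parallel gripper is mounted at the origin on the work surface. World frame = base frame: x ahead of the robot, y to its left, z up, the work surface at z = 0. Lengths are in m, angles in rad, forces in N, time in s.
With the tool pointing down it reaches from about 0.25 to 0.775 m from the base axis. Payload 8.9 kg.
Tool frame: the origin (TCP) lies where the fingers leave the gripper's body, on its centre line; the fingertips stand 73 mm ahead of it and the grasp point (between the pads) lies 54 mm ahead of it (tip_reach is the distance from the TCP to the fingertips, in m); z points along the fingers, x is the direction in which the jaws open and shut, and the axes are right-handed (so a half turn about z gives the same grasp; the last joint's range is limited). The gripper opens to 85 mm and grips with 20 to 120 N. Pads are 22 mm wide; open, the fingers measure 114 mm over their backs; the gripper's body (76 mm by 85 mm) begins 54 mm behind the grasp point. The pads swing forward as they close: fully open they stand 13 mm farther back than shut.
Start: joints at [1.166, 0.291, -0.153, 1.127, 0, 1.431], TCP at [0.138, 0.507, 0.304] pointing down, gripper open.
Joint ranges: [-2.52, 2.52], [-0.91, 1.74], [-1.3, 1.37], [-1.96, 2.02], [-1.52, 1.47], [-3.14, 3.14]. Speed limits (rad/s): [2.22, 2.22, 2.79, 3.14, 3.14, 3.14].

INTERFACE

Orientations are given as a unit quaternion [x, y, z, w].
In Python, from plant import get_obs, camera, calibration, finish_job, tip_reach gives the robot as it stands.
- The arm moves only by the shell command python3 -m jog 'ROWS' [FORCE]. ROWS is JSON, a list of rows, each a list of 3 entries, a list of its own where there are three numbers: the turn, a rotation vector about the tool's x, y, z in degrees, then the shift along the tool's x, y, z in m, then the closure in counts, from 0 (fully open) to 255 (shut). In form: [[[rx, ry, rz], [x, y, z], claw], ...]. A call has 1 to 12 rows; each row is the pose to reach, as a shift and turn from the pose commanded when the call began, along the tool's axes at that moment; what a row does not reach only later rows make up. A row lasts 1/12 s, in which the tool goes at most 41.7 mm and 7.16 degrees, less where a joint would pass 70% of its speed; a pose out of reach is approached as far as the arm can. A call with a gripper value outside its range is refused whole. The fingers move at their own pace and stop on an object; FORCE is the grip in N (left out, the last holds). Time passes only in rows, so rows that repeat a pose let the fingers close. It gives the time, the measured TCP pose, the force and the opening at its end, in the units of the state.
- get_obs(): the state, without advancing time (a new reading comes with each control period).
- camera(name): name is "side" or "top" or "wrist"; returns (picture, depth): 400x640x3 uint8, red, green, blue; 400x640 float32, m along the optical axis (not along the pixel's ray), 0 where there is no reading.
- calibration(name): a dict with "intrinsics" (3x3 intrinsics, pixels), "dist_coeffs" ([k1, k2, p1, p2, k3] as OpenCV has them; the pictures are not rectified), "rvec" (rotation vector, rad) and "tvec" (3), from world to camera coordinates, as OpenCV has them; the wrist camera has in their place "hand_eye" (4x4, takes a point from camera to tool coordinates, whose origin is the TCP and whose axes are the tool frame's). Camera axes: x right, y down, z forward; pixel columns grow to the right and rows downward; lengths in m; the calibration is good to about 2 mm. A picture is of the moment at which its call begins: read the wrist's pose just before it. calibration takes no time and is no camera call.
- finish_job(): hands the job in, once; it reports no verdict.
The state is a dict: "time_s": time; "joint_pos": joint angles; "qd": joint speeds; "tau": joint torques, N m; "ee_pos": TCP position; "tool_rot": TCP orientation; "wrist_force": force on the tool from outside, world axes, zero at the start; "moment": the same for the moment, N m; "width": opening from 0.0 (shut) to 1.0 (fully open).
Only numpy, scipy, OpenCV 4.12 (cv2) and the standard library are available. Lean on these libraries where they do the work, as an engineer would, in place of code of your own. Each camera call takes 0.05 s, during which the arm holds its last target.

## Working session

There is one attempt and no reset: what is moved stays moved. The work goes in short steps, Python scripts to look and compute and a shell command to move; the robot and the scene stay as the last step left them, time stands still between calls to the robot, and variables do not carry over. Pictures are saved under pics/ and viewed, and the job is handed in when it is done.

```bash
ls; mkdir -p pics
python3 - <<'E'
from plant import *
import cv2,numpy as np
print(get_obs()); print(tip_reach)
np.set_printoptions(precision=4,suppress=True)
for n in ["side","top","wrist"]:
    print(n,calibration(n))
for n in ["side","top","wrist"]:
    p,d=camera(n); cv2.imwrite(f"pics/{n}0.png",p[:,:,::-1]); np.save(f"pics/{n}0.npy",d);
E
```

```text
pics
{'time_s': 0.0, 'joint_pos': array([ 1.16570042e+00,  2.91257902e-01, -1.54115608e-01,  1.12673237e+00,
        2.36590673e-05,  1.43152521e+00]), 'qd': array([-0.00015374, -0.00011541, -0.00015745,  0.00019756, -0.0007846 ,
       -0.00064204]), 'tau': array([ 2.02541773e-04, -5.37142718e+01,  3.31376159e+01,  1.60353107e-02,
        4.20393474e-05,  9.20479181e-06]), 'ee_pos': array([0.13775646, 0.50624088, 0.30334789]), 'tool_rot': array([ 7.94576824e-01,  6.07163274e-01, -5.76231523e-04,  3.11177586e-04]), 'wrist_force': array([ 0.41359483, -0.19636521, -0.53355631]), 'moment': array([0.01509178, 0.01723991, 0.02167546]), 'width': 1.0012792830054877}
0.0726
side {'intrinsics': array([[376.1016,   0.    , 321.0794],
       [  0.    , 376.1016, 195.6964],
       [  0.    ,   0.    ,   1.    ]]), 'dist_coeffs': array([-0.0048,  0.    ,  0.    ,  0.    ,  0.    ]), 'rvec': array([ 0.5721, -2.5377,  1.3865]), 'tvec': array([0.5758, 0.2123, 0.6639])}
top {'intrinsics': array([[491.5899,   0.    , 317.0004],
       [  0.    , 491.5899, 197.8678],
       [  0.    ,   0.    ,   1.    ]]), 'dist_coeffs': array([0.0127, 0.    , 0.    , 0.    , 0.    ]), 'rvec': array([ 2.1724, -2.1559,  0.1816]), 'tvec': array([0.0324, 0.6255, 1.1471])}
wrist {'intrinsics': array([[329.0259,   0.    , 319.8593],
       [  0.    , 329.0259, 194.6956],
       [  0.    ,   0.    ,   1.    ]]), 'dist_coeffs': array([-0.0486,  0.    ,  0.    ,  0.    ,  0.    ]), 'hand_eye': array([[ 1.    , -0.0006,  0.0001,  0.0004],
       [ 0.0006,  0.9557,  0.2943, -0.0738],
       [-0.0003, -0.2943,  0.9557, -0.0704],
       [ 0.    ,  0.    ,  0.    ,  1.    ]])}
```

View pics/top0.png

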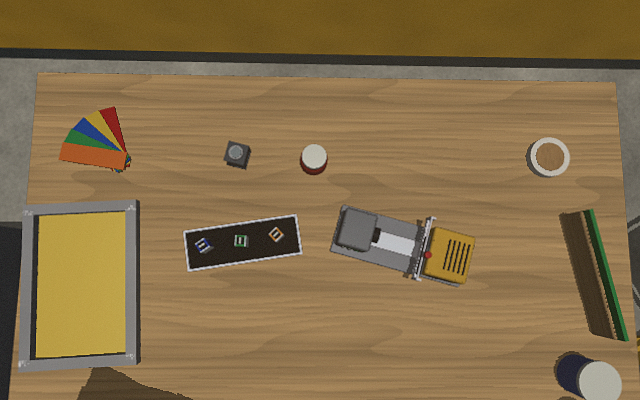

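View pics/side0.png

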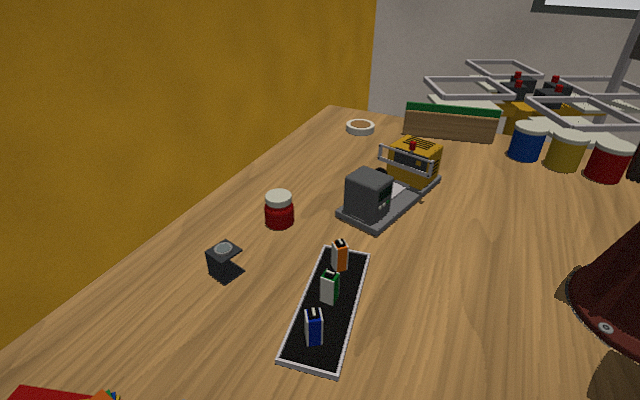

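View pics/wrist0.png

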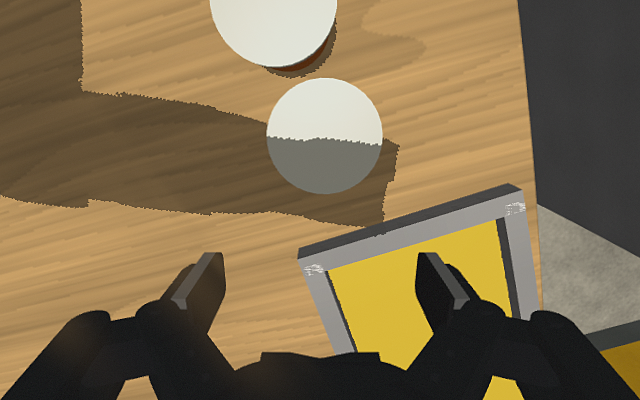

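The top view shows the tray (185-300, 215-270) with blue (204,245), green (241,241) and amber (276,235). The photometer is at 330-475 with its red knob near (428,255). The jar is at (314,158) and the loupe at (237,155). I'll enlarge these areas next.

```bash
cat > h.py <<'E'
import numpy as np, cv2
from plant import *
from scipy.spatial.transform import Rotation as R
np.set_printoptions(precision=4,suppress=True)
def ray(name,uv,T=None):
    c=calibration(name)
    uv=np.array(uv,float).reshape(-1,1,2)
    n=cv2.undistortPoints(uv,c["intrinsics"],c["dist_coeffs"]).reshape(-1,2)
    d=np.c_[n,np.ones(len(n))]
    if name=="wrist":
        H=c["hand_eye"]; Rt,p=T  # tool pose
        Rw=Rt@H[:3,:3]; o=Rt@H[:3,3]+p
    else:
        Rc=cv2.Rodrigues(np.array(c["rvec"]))[0]; Rw=Rc.T; o=-Rc.T@np.array(c["tvec"]).ravel()
    return o,d@Rw.T
def atz(name,uv,z,T=None):
    o,d=ray(name,uv,T); return o+d*((z-o[2])/d[:,2])[:,None]
def atd(name,uv,depth,T=None):
    o,d=ray(name,uv,T); return o+d*np.array(depth).reshape(-1,1)
def pose():
    s=get_obs(); return R.from_quat(s["tool_rot"]).as_matrix(),np.array(s["ee_pos"])
def proj(name,P,T=None):
    c=calibration(name)
    P=np.array(P,float).reshape(-1,3)
    if name=="wrist":
        H=c["hand_eye"];Rt,p=T
        Rw=Rt@H[:3,:3]; o=Rt@H[:3,3]+p
        q=(P-o)@Rw
        return cv2.projectPoints(q,np.zeros(3),np.zeros(3),c["intrinsics"],c["dist_coeffs"])[0].reshape(-1,2)
    return cv2.projectPoints(P,np.array(c["rvec"]),np.array(c["tvec"]),c["intrinsics"],c["dist_coeffs"])[0].reshape(-1,2)
E
python3 - <<'E'
from h import *
p=cv2.imread("pics/top0.png")
cv2.imwrite("pics/c1.png",cv2.resize(p[195:290,325:485],None,fx=5,fy=5,interpolation=cv2.INTER_CUBIC))
cv2.imwrite("pics/c2.png",cv2.resize(p[205:280,180:310],None,fx=6,fy=6,interpolation=cv2.INTER_CUBIC))
d=np.load("pics/top0.npy")
for n,u,v in [("tray",260,245),("amb",276,235),("recv",355,225),("lamp",450,260),("base",395,245),("wood",400,330)]:
    print(n,d[v,u],atd("top",[[u,v]],[d[v,u]])[0])
E
```

```text
tray 1.199962 [0.5119 0.1748 0.0122]
amb 1.1410718 [0.5327 0.1329 0.0758]
recv 1.1061412 [ 0.5538 -0.0464  0.1193]
lamp 1.1010655 [ 0.477  -0.2589  0.1202]
base 1.1983471 [ 0.5137 -0.1541  0.0239]
wood 1.1937374 [ 0.3095 -0.1672  0.0007]
```

View pics/c1.png

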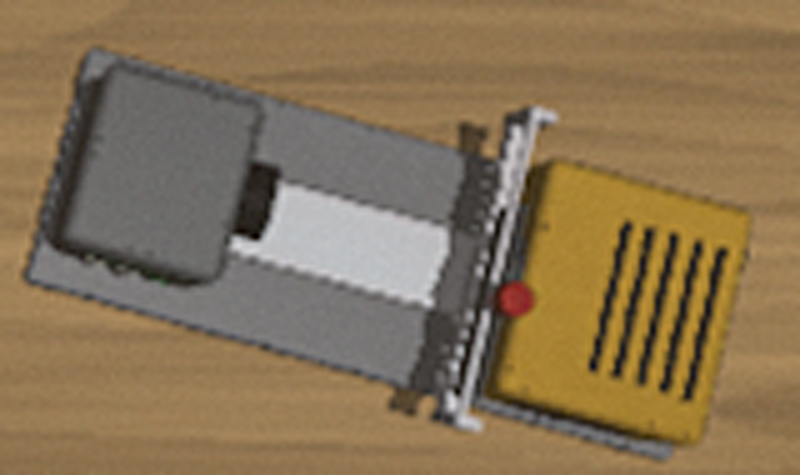

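View pics/c2.png

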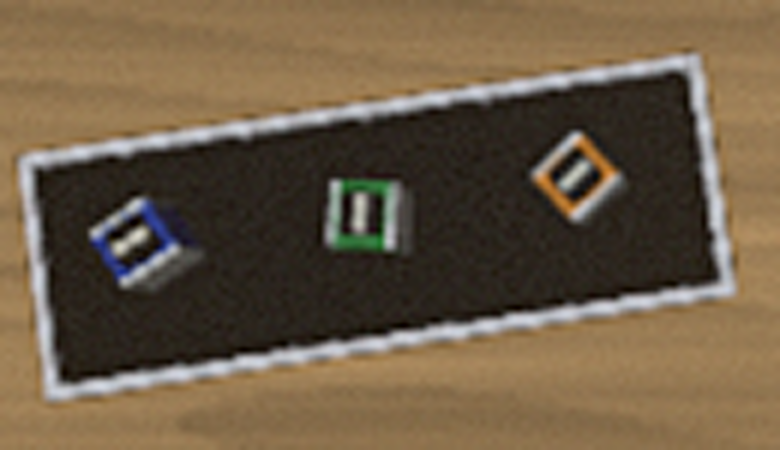

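Run:
```python
from h import *
from scipy.optimize import least_squares
def px(l,o,s): return np.array(l,float)/s+np.array(o)-0.5+0.5/s
uv=px([(748,212),(700,442),(495,392),(552,160),(110,62),(265,105),(218,282),(55,242)],(325,195),5)
M=np.array([[55,-162],[-55,-162],[-55,-66],[55,-66],[43,139],[43,64],[-43,64],[-43,139]])/1000
M=np.c_[M,np.full(8,.118)]
def w(p): return M@R.from_euler('z',p[2]).as_matrix().T+[p[0],p[1],0]
f=lambda p:(proj("top",w(p))-uv).ravel()
r=least_squares(f,[.5,-.15,-.2],loss='soft_l1'); print(r.x,np.degrees(r.x[2])); print(f(r.x).reshape(-1,2))
p=r.x
Rz=R.from_euler('z',p[2]).as_matrix()
k=atz("top",px([(516,299)],(325,195),5),.150)[0]
print("knob",k,"in phot",Rz.T@(k-[p[0],p[1],0]))
# depth check knob
# amber
c=px([(575,130),(622,178),(577,222),(530,173)],(180,205),6)
c=px([(577,132),(622,178),(574,222),(530,174)],(180,205),6)
P=atz("top",c,.068); print("amber corners",P, P.mean(0)); print([np.linalg.norm(P[i]-P[(i+1)%4]) for i in range(4)])
b=atz("top",px([(558,188),(590,160)],(180,205),6),.075); print("bar dir",np.degrees(np.arctan2(*(b[1]-b[0])[1::-1])),b.mean(0))
for nm,q in [("green",(362,214)),("blue",(138,240))]: print(nm,atz("top",px([q],(180,205),6),.068))
for n,(u,v),z in [("jar",(314,156),.075),("loupe",(237,153),.063)]: print(n,atz("top",[[u,v]],z))
```

```text
[ 0.5183 -0.1488 -0.2625] -15.040763666090452
[[ 1.4288 -0.1536]
 [ 0.2065  1.5119]
 [-0.4626 -0.0626]
 [-0.4709 -1.1072]
 [-0.8376 -0.5921]
 [ 0.1419 -0.3529]
 [ 0.0351  1.118 ]
 [ 0.3092  0.1578]]
knob [ 0.4884 -0.2016  0.15  ] in phot [-0.0151 -0.0588  0.15  ]
amber corners [[0.5528 0.1343 0.068 ]
 [0.535  0.1165 0.068 ]
 [0.5178 0.1348 0.068 ]
 [0.5363 0.1522 0.068 ]] [0.5355 0.1344 0.068 ]
[np.float64(0.02518256928800576), np.float64(0.025177832368867035), np.float64(0.02541888296909028), np.float64(0.024412299049649158)]
bar dir -48.09789385423978 [0.536  0.1348 0.075 ]
green [[0.5203 0.2169 0.068 ]]
blue [[0.5097 0.3028 0.068 ]]
jar [[0.7212 0.0459 0.075 ]]
loupe [[0.7289 0.2301 0.063 ]]
```

```bash
cat >> h.py <<'E'
PH=np.array([.5183,-.1488,-.2625])
def phw(v):
    return R.from_euler('z',PH[2]).as_matrix()@np.array(v,float)+[PH[0],PH[1],0]
def wph(v):
    return R.from_euler('z',-PH[2]).as_matrix()@(np.array(v,float)-[PH[0],PH[1],0])
def down(yaw):
    c,s=np.cos(yaw),np.sin(yaw); return np.array([[c,s,0],[s,-c,0],[0,0,-1.]])
def rel(pos,yaw):
    Rt,p=pose(); print("yaw now",np.degrees(np.arctan2(Rt[1,0],Rt[0,0])),"pos",p)
    print("turn",np.degrees(R.from_matrix(Rt.T@down(yaw)).as_rotvec()),"shift",Rt.T@(np.array(pos)-p))
E
python3 - <<'E'
from h import *
print(phw([-.0151,-.0585,0]))
rel(phw([-.0151,-.0585,.26]),PH[2])
E
```

```text
[ 0.4885 -0.2014  0.    ]
yaw now 74.76937948903073 pos [0.1378 0.5063 0.3035]
turn [ 0.0362  0.0494 89.8095] shift [-0.5907  0.5243  0.044 ]
```

```bash
python3 -m jog '[[[0,0,89.8],[-0.591,0.524,0.044],0],[[0,0,89.8],[-0.591,0.524,0.044],0],[[0,0,89.8],[-0.591,0.524,0.044],0],[[0,0,89.8],[-0.591,0.524,0.044],0],[[0,0,89.8],[-0.591,0.524,0.044],0],[[0,0,89.8],[-0.591,0.524,0.044],0],[[0,0,89.8],[-0.591,0.524,0.044],0],[[0,0,89.8],[-0.591,0.524,0.044],0],[[0,0,89.8],[-0.591,0.524,0.044],0],[[0,0,89.8],[-0.591,0.524,0.044],0],[[0,0,89.8],[-0.591,0.524,0.044],0],[[0,0,89.8],[-0.591,0.524,0.044],0]]' 30
python3 - <<'E'
from h import *
rel(phw([-.0151,-.0585,.26]),PH[2])
E
```

```text
time_s: 1.15
ee_pos: [0.3596, 0.057, 0.2761]
tool_rot: [0.995, -0.1, 0.0, -0.0]
wrist_force: [1.0, 0.9, 0.0]
width: 1.002
yaw now -11.534945651212789 pos [0.3596 0.057  0.2761]
turn [-0.0115 -0.0355  3.5052] shift [0.178  0.2274 0.0162]
```

```bash
python3 -m jog '[[[0,0,3.5],[0.178,0.227,0.016],135],[[0,0,3.5],[0.178,0.227,0.016],135],[[0,0,3.5],[0.178,0.227,0.016],135],[[0,0,3.5],[0.178,0.227,0.016],135],[[0,0,3.5],[0.178,0.227,0.016],135],[[0,0,3.5],[0.178,0.227,0.016],135],[[0,0,3.5],[0.178,0.227,0.016],135],[[0,0,3.5],[0.178,0.227,0.016],135],[[0,0,3.5],[0.178,0.227,0.016],135],[[0,0,3.5],[0.178,0.227,0.016],135]]'
python3 - <<'E'
from h import *
rel(phw([-.0151,-.0585,.26]),PH[2])
T=pose(); p,d=camera("wrist"); cv2.imwrite("pics/w1.png",p[:,:,::-1]); np.save("pics/w1.npy",d)
np.savez("pics/w1pose",R=T[0],p=T[1])
print(proj("wrist",[phw([-.0151,-.0585,.15]),phw([0,0,.028]),phw([0,.064,.118])],T))
E
```

```text
time_s: 1.98
ee_pos: [0.4894, -0.1977, 0.2596]
tool_rot: [0.992, -0.128, -0.001, -0.0]
wrist_force: [0.3, -0.1, 0.9]
width: 0.471
yaw now -14.701334037413018 pos [ 0.4894 -0.1977  0.2596]
turn [-0.0377  0.0891  0.3388] shift [ 0.0001  0.0038 -0.0004]
[[318.2859 233.2621]
 [336.101  118.2618]
 [345.1964  18.0705]]
```

View pics/w1.png

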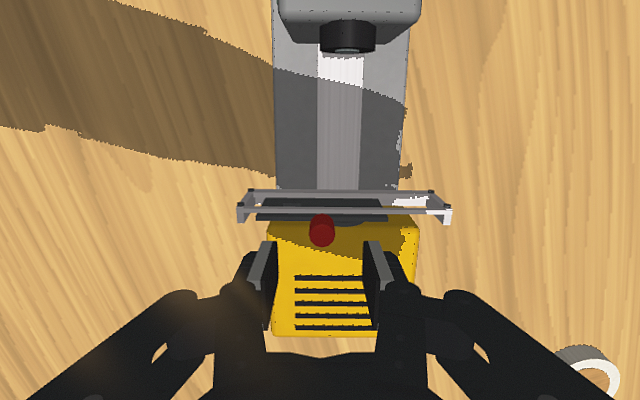

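Knob top is at (321,235), against a prediction of (318,233), so the two agree to about 1.5 mm. The jaws straddle the knob line, so I'll descend.

```bash
python3 -m jog '[[[0,0,0.3],[0.001,0.004,0.02],135],[[0,0,0.3],[0.001,0.004,0.04],135],[[0,0,0.3],[0.001,0.004,0.054],135],[[0,0,0.3],[0.001,0.004,0.054],135]]'
python3 - <<'E'
from h import *
rel(phw([-.0151,-.0585,.205]),PH[2])
T=pose(); p,d=camera("wrist"); cv2.imwrite("pics/w2.png",p[:,:,::-1])
E
```

```text
time_s: 2.37
ee_pos: [0.4882, -0.2001, 0.204]
tool_rot: [0.992, -0.13, -0.002, -0.001]
wrist_force: [-0.4, -0.1, -0.2]
width: 0.472
yaw now -14.89189330301118 pos [ 0.4882 -0.2001  0.204 ]
turn [-0.0702  0.2328  0.1481] shift [ 0.0006  0.0011 -0.001 ]
```

View pics/w2.png

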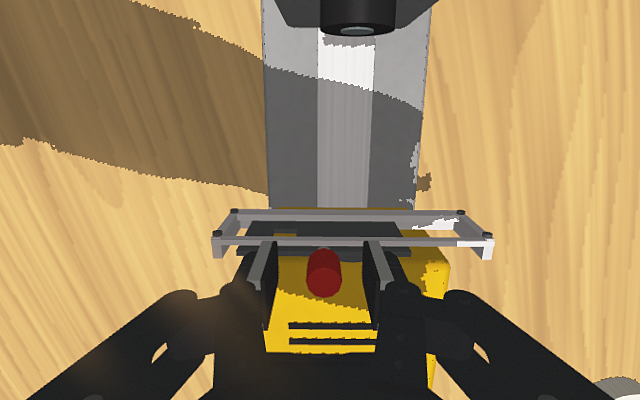

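The knob (323,280) sits between the pads. I'll push along tool +x, which is the photometer's +x.

```bash
python3 -m jog '[[[0,0,0.1],[0.005,0.001,0],135],[[0,0,0.1],[0.010,0.001,0],135],[[0,0,0.1],[0.014,0.001,0],135],[[0,0,0.1],[0.018,0.001,0],135],[[0,0,0.1],[0.022,0.001,0],135],[[0,0,0.1],[0.026,0.001,0],135],[[0,0,0.1],[0.030,0.001,0],135],[[0,0,0.1],[0.034,0.001,0],135],[[0,0,0.1],[0.038,0.001,0],135],[[0,0,0.1],[0.042,0.001,0],135],[[0,0,0.1],[0.045,0.001,0],135],[[0,0,0.1],[0.045,0.001,0],135]]'
python3 - <<'E'
from h import *
print(wph(pose()[1]), get_obs()["wrist_force"])
T=pose(); p,d=camera("wrist"); cv2.imwrite("pics/w3.png",p[:,:,::-1])
E
```

```text
time_s: 3.42
ee_pos: [0.5339, -0.215, 0.206]
tool_rot: [0.991, -0.131, 0.0, 0.0]
wrist_force: [-0.1, -0.2, 0.1]
width: 0.472
[ 0.0322 -0.0599  0.206 ] [-0.1065 -0.1742  0.1293]
```

View pics/w3.png

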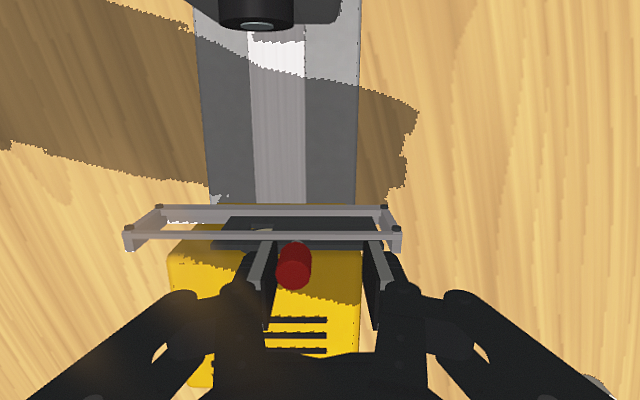

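The knob (294,268) now rests against the left pad and has moved with it. I'll keep going in 2 mm steps and watch the force.

```bash
python3 -m jog '[[[0,0,0],[0.002,0,0],135],[[0,0,0],[0.004,0,0],135],[[0,0,0],[0.005,0,0],135],[[0,0,0],[0.005,0,0],135]]'
python3 - <<'E'
from h import *
print(wph(pose()[1]), get_obs()["wrist_force"])
E
```

```text
time_s: 3.8
ee_pos: [0.5376, -0.2159, 0.2059]
tool_rot: [0.991, -0.131, -0.001, -0.0]
wrist_force: [-4.0, 0.9, 1.4]
width: 0.47
[ 0.036  -0.0598  0.2059] [-4.0154  0.9461  1.3993]
```

```bash
python3 -m jog '[[[0,0,0],[0.002,0,0],135],[[0,0,0],[0.003,0,0],135],[[0,0,0],[0.003,0,0],135]]'
python3 - <<'E'
from h import *
print(wph(pose()[1]), get_obs()["wrist_force"])
p,d=camera("wrist"); cv2.imwrite("pics/w4.png",p[:,:,::-1])
E
```

```text
time_s: 4.05
ee_pos: [0.5383, -0.216, 0.2057]
tool_rot: [0.991, -0.131, -0.003, -0.0]
wrist_force: [-14.0, 2.3, 9.7]
width: 0.472
[ 0.0368 -0.0597  0.2057] [-13.9906   2.3493   9.7447]
```

View pics/w4.png

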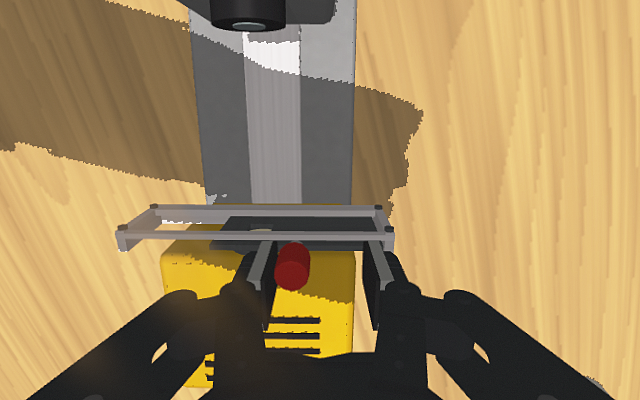

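The force rose to 14 N with almost no motion, so the shutter is on its stop. I'll back off, rise and move over the amber cuvette.

```bash
python3 -m jog '[[[0,0,0],[-0.005,0,0],135],[[0,0,0],[-0.009,0,0],135],[[0,0,0],[-0.009,0,-0.03],120],[[0,0,0],[-0.009,0,-0.07],60],[[0,0,0],[-0.009,0,-0.07],0]]'
python3 - <<'E'
from h import *
a=np.radians(43)
pos=np.array([.5355,.1344,.25])
rel(pos,a)
p,d=camera("top"); cv2.imwrite("pics/t2.png",cv2.resize(p[150:300,300:500,::-1],None,fx=4,fy=4,interpolation=cv2.INTER_CUBIC))
E
```

```text
time_s: 4.52
ee_pos: [0.5348, -0.2158, 0.2829]
tool_rot: [0.991, -0.131, 0.005, 0.002]
wrist_force: [0.7, 0.1, 0.8]
width: 0.796
yaw now -15.065573401336632 pos [ 0.5348 -0.2158  0.2829]
turn [  0.4178  -0.4782 -58.0657] shift [-0.0907 -0.3384  0.0312]
```

View pics/t2.png

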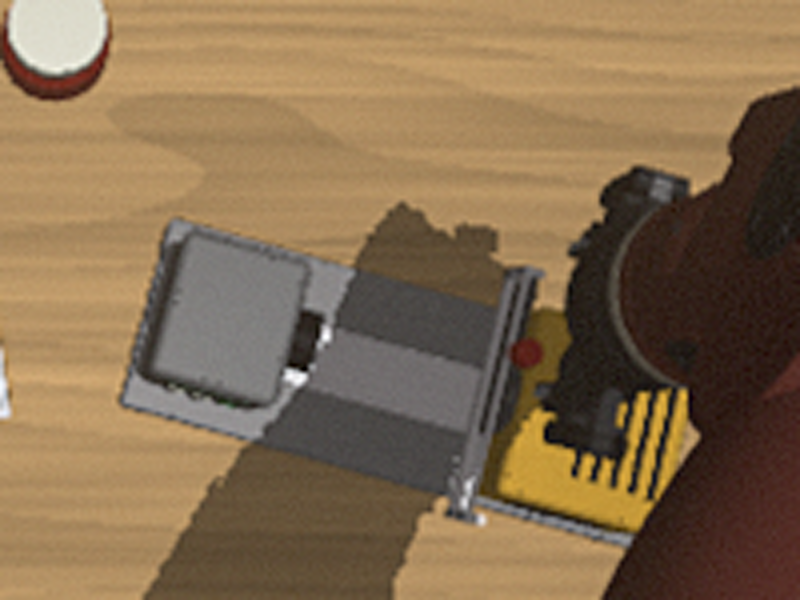

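```bash
python3 - <<'E'
from h import *
print(wph(atz("top",[[527/4+300-.4,352/4+150-.4]],.15)[0]))
E
python3 -m jog '[[[0,0,-58],[-0.091,-0.338,0.03],0],[[0,0,-58],[-0.091,-0.338,0.03],0],[[0,0,-58],[-0.091,-0.338,0.03],0],[[0,0,-58],[-0.091,-0.338,0.03],0],[[0,0,-58],[-0.091,-0.338,0.03],0],[[0,0,-58],[-0.091,-0.338,0.03],0],[[0,0,-58],[-0.091,-0.338,0.03],0],[[0,0,-58],[-0.091,-0.338,0.03],0],[[0,0,-58],[-0.091,-0.338,0.03],0],[[0,0,-58],[-0.091,-0.338,0.03],0],[[0,0,-58],[-0.091,-0.338,0.03],0],[[0,0,-58],[-0.091,-0.338,0.03],0]]'
python3 - <<'E'
from h import *
T=pose(); p,d=camera("wrist"); cv2.imwrite("pics/w5.png",p[:,:,::-1]); np.save("pics/w5.npy",d)
np.savez("pics/w5pose",R=T[0],p=T[1])
rel(np.array([.5355,.1344,.25]),np.radians(43))
print(proj("wrist",[.5355,.1344,.068],T))
E
```

```text
[ 0.0224 -0.0578  0.15  ]
time_s: 5.57
ee_pos: [0.5322, 0.1351, 0.2457]
tool_rot: [0.931, 0.366, -0.0, 0.0]
wrist_force: [-0.1, 0.6, 0.1]
width: 1.003
yaw now 42.847366808600995 pos [0.5323 0.1346 0.2459]
turn [ 0.0126  0.0059 -0.1526] shift [ 0.0022  0.0023 -0.0041]
[[321.0433 195.4206]]
```

View pics/w5.png

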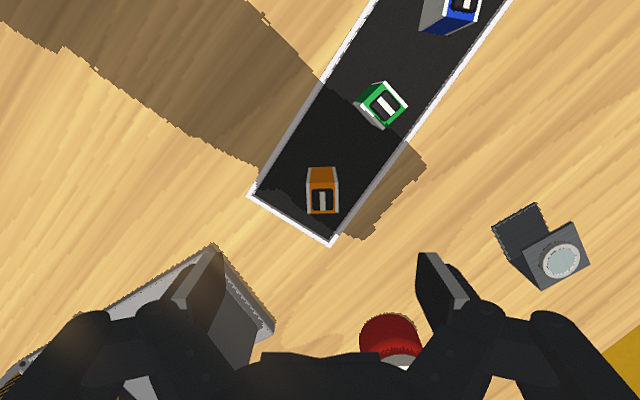

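Amber's top is near (322,201) with its white edges left and right, so it is already square to the jaws. The top camera puts the knob at x=22.4 mm (fully open is 22.5). I'll enlarge.

Run:
```python
import cv2
p=cv2.imread("pics/w5.png")
cv2.imwrite("pics/c5.png",cv2.resize(p[155:225,290:355],None,fx=8,fy=8,interpolation=cv2.INTER_CUBIC))
```

```text
(no output)
```

View pics/c5.png

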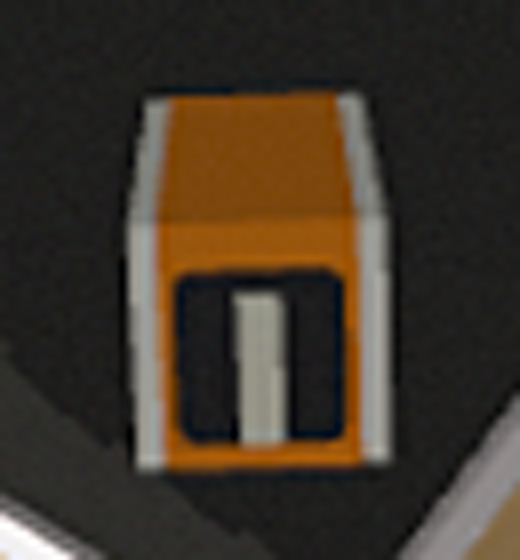

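Run:
```python
from h import *
z=np.load("pics/w5pose.npz");T=(z["R"],z["p"])
px=lambda l:np.array(l,float)/8+[290,155]-.5+.5/8
P=atz("wrist",px([(131,218),(387,215),(390,463),(138,468)]),.068,T)
print(P,P.mean(0)); 
e=lambda a:np.degrees(np.arctan2(a[1],a[0]))
print("jaw-axis est",e(P[1]-P[0]),e(P[2]-P[3]),"perp",e(P[0]-P[3])-90,e(P[1]-P[2])-90)
print([np.linalg.norm(P[i]-P[(i+1)%4]) for i in range(4)])
B=atz("wrist",px([(148,98),(362,95)]),.010,T); print("bottom",B,e(B[1]-B[0]))
x=T[0]@P.mean(0); print("offset in tool",T[0].T@(P.mean(0)-T[1]))
print("bottom mid in tool",T[0].T@(B.mean(0)-T[1]))
```

```text
[[0.5193 0.1345 0.068 ]
 [0.5374 0.1517 0.068 ]
 [0.5554 0.1334 0.068 ]
 [0.5372 0.1158 0.068 ]] [0.5373 0.1338 0.068 ]
jaw-axis est 43.552291754010874 44.06187871471213 perp 43.69940577893556 44.461340290224626
[np.float64(0.02494720018672187), np.float64(0.025719825134390775), np.float64(0.02528964302263601), np.float64(0.02594159590272152)]
bottom [[0.5195 0.1338 0.01  ]
 [0.5379 0.1513 0.01  ]] 43.679540719319995
offset in tool [0.0029 0.0043 0.1777]
bottom mid in tool [ 0.0026 -0.0079  0.2357]
```

Amber centre in arm coordinates is (0.5373, 0.1338), with the jaw axis at 43.9° and edges measuring 25 mm, which fits. That is about 2 mm in x from the top camera, the same offset I saw when the knob hit its stop. I'll align next.

```bash
python3 -m jog '[[[0,0,-1.1],[0.003,0.004,0.03],0],[[0,0,-1.1],[0.003,0.004,0.06],0],[[0,0,-1.1],[0.003,0.004,0.06],0]]'
python3 - <<'E'
from h import *
rel(np.array([.5373,.1338,.097]),np.radians(43.9))
E
```

```text
time_s: 5.87
ee_pos: [0.5348, 0.1329, 0.1817]
tool_rot: [0.928, 0.374, -0.003, -0.001]
wrist_force: [-2.7, -0.5, -0.8]
width: 1.002
yaw now 43.88642124205112 pos [0.5348 0.1329 0.1817]
turn [-0.2321  0.3166 -0.0142] shift [0.0029 0.0014 0.0847]
```

```bash
python3 -m jog '[[[0,0,0],[0,0,0],0],[[0,0,0],[0,0,0],0],[[0,0,0],[0,0,0],0]]'
python3 - <<'E'
from h import *
rel(np.array([.5373,.1338,.097]),np.radians(43.9))
E
```

```text
time_s: 6.12
ee_pos: [0.5381, 0.1343, 0.1879]
tool_rot: [0.927, 0.374, 0.001, 0.0]
wrist_force: [-0.5, 0.6, 0.4]
width: 0.999
yaw now 43.9808847045678 pos [0.5381 0.1343 0.1879]
turn [ 0.0904 -0.1129  0.0808] shift [-0.0012 -0.0004  0.0909]
```

```bash
python3 -m jog '[[[0,0,0],[-0.001,0,0.015],0],[[0,0,0],[-0.001,0,0.03],0],[[0,0,0],[-0.001,0,0.045],0],[[0,0,0],[-0.001,0,0.06],0],[[0,0,0],[-0.001,0,0.072],0],[[0,0,0],[-0.001,0,0.082],0],[[0,0,0],[-0.001,0,0.088],0],[[0,0,0],[-0.001,0,0.091],0],[[0,0,0],[-0.001,0,0.091],0],[[0,0,0],[-0.001,0,0.091],0]]'
python3 - <<'E'
from h import *
rel(np.array([.5373,.1338,.097]),np.radians(43.9))
p,d=camera("wrist"); cv2.imwrite("pics/w6.png",p[:,:,::-1])
E
```

```text
time_s: 6.95
ee_pos: [0.5368, 0.134, 0.0957]
tool_rot: [0.927, 0.375, 0.0, 0.0]
wrist_force: [0.1, 0.3, 0.1]
width: 1.003
yaw now 44.02519804024572 pos [0.5368 0.134  0.0957]
turn [ 0.0287 -0.0356  0.1252] shift [ 0.0002  0.0005 -0.0013]
```

View pics/w6.png

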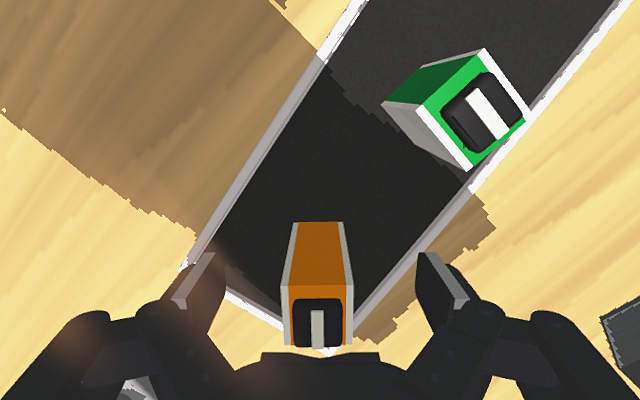

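The cuvette (319,285) is centred between the pads (212 and 428), with its white faces toward them. Closing.

```bash
python3 -m jog '[[[0,0,0],[0,0,0],120],[[0,0,0],[0,0,0],150],[[0,0,0],[0,0,0],170],[[0,0,0],[0,0,0],190],[[0,0,0],[0,0,0],210],[[0,0,0],[0,0,0],230],[[0,0,0],[0,0,0],255],[[0,0,0],[0,0,0],255],[[0,0,0],[0,0,0],255],[[0,0,0],[0,0,0],255]]' 30
python3 - <<'E'
from h import *
p,d=camera("wrist"); cv2.imwrite("pics/w7.png",p[:,:,::-1])
E
```

```text
time_s: 7.83
ee_pos: [0.5366, 0.1339, 0.0953]
tool_rot: [0.927, 0.375, 0.0, 0.0]
wrist_force: [-0.3, -0.1, 3.9]
width: 0.291
```

View pics/w7.png

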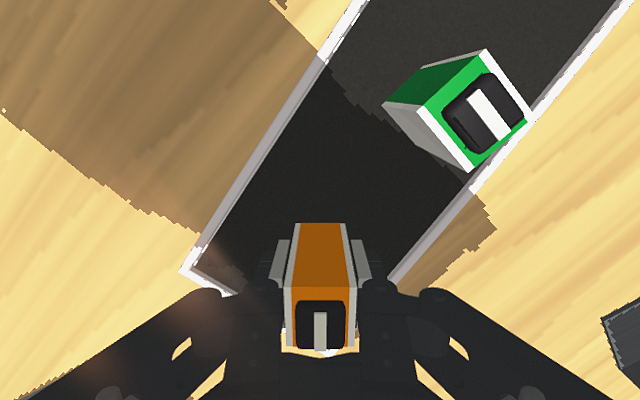

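The pads hold the white faces and the opening reads 0.291, about 25 mm. I'll lift slowly.

```bash
python3 -m jog '[[[0,0,0],[0,0,-0.004],255],[[0,0,0],[0,0,-0.012],255],[[0,0,0],[0,0,-0.025],255],[[0,0,0],[0,0,-0.04],255],[[0,0,0],[0,0,-0.06],255],[[0,0,0],[0,0,-0.085],255],[[0,0,0],[0,0,-0.11],255],[[0,0,0],[0,0,-0.135],255],[[0,0,0],[0,0,-0.155],255],[[0,0,0],[0,0,-0.165],255],[[0,0,0],[0,0,-0.165],255],[[0,0,0],[0,0,-0.165],255]]'
python3 - <<'E'
from h import *
p,d=camera("wrist"); cv2.imwrite("pics/w8.png",p[:,:,::-1]);np.save("pics/w8.npy",d)
np.savez("pics/w8pose",R=pose()[0],p=pose()[1])
p,d=camera("side"); cv2.imwrite("pics/s8.png",cv2.resize(p[130:330,200:467,::-1],None,fx=3,fy=3,interpolation=cv2.INTER_CUBIC))
E
```

```text
time_s: 8.88
ee_pos: [0.5363, 0.1339, 0.2598]
tool_rot: [0.927, 0.375, 0.0, 0.0]
wrist_force: [0.0, 0.1, -1.7]
width: 0.29
```

View pics/w8.png

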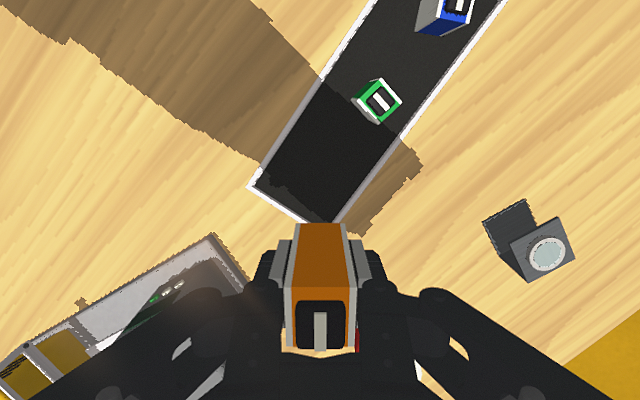

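View pics/s8.png

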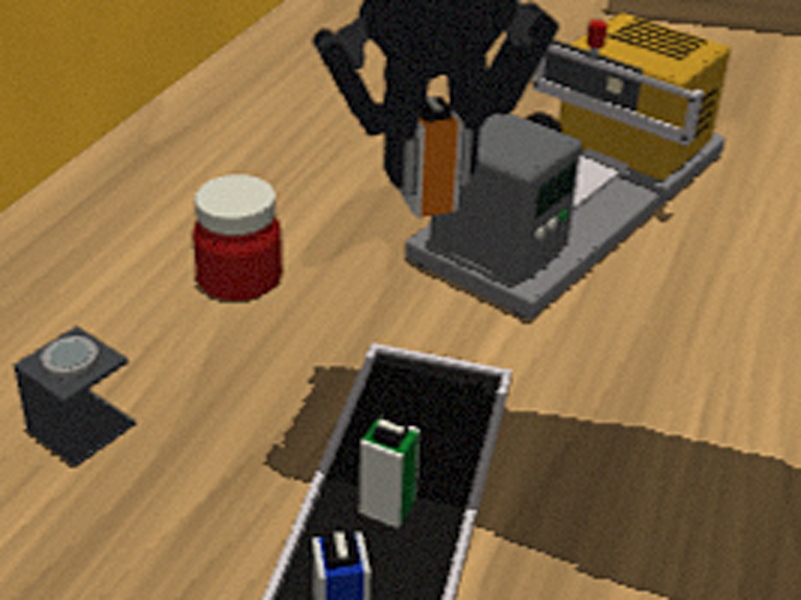

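Amber is held upright with the tray slot empty and the others untouched. Next I'll work out the placing move, using the arm-frame correction of (+1.8, -0.5) mm.

```bash
sed -i 's/^PH=.*/PH=np.array([.5202,-.1493,-.2625])/' h.py
python3 - <<'E'
from h import *
rel(phw([0,0,.26]),PH[2])
E
```

```text
yaw now 44.024096839009346 pos [0.5357 0.1338 0.2587]
turn [-0.0188  0.1363 59.0641] shift [-0.2079  0.1928 -0.0012]
```

```bash
python3 -m jog '[[[0,0,3],[-0.008,0.008,0],255],[[0,0,7],[-0.025,0.023,0],255],[[0,0,13],[-0.046,0.042,0],255],[[0,0,19],[-0.067,0.062,0],255],[[0,0,25],[-0.087,0.081,0],255],[[0,0,31],[-0.108,0.100,0],255],[[0,0,37],[-0.129,0.120,0],255],[[0,0,43],[-0.150,0.139,0],255],[[0,0,49],[-0.171,0.158,0],255],[[0,0,54],[-0.187,0.174,0],255],[[0,0,57],[-0.200,0.185,0],255],[[0,0,59],[-0.208,0.193,0],255]]'
python3 -m jog '[[[0,0,0],[0,0,0],255],[[0,0,0],[0,0,0],255],[[0,0,0],[0,0,0],255]]'
python3 - <<'E'
from h import *
rel(phw([0,0,.159]),PH[2])
T=pose();p,d=camera("wrist"); cv2.imwrite("pics/w9.png",p[:,:,::-1])
np.savez("pics/w9pose",R=T[0],p=T[1])
p,d=camera("top"); cv2.imwrite("pics/t9.png",cv2.resize(p[150:300,300:500,::-1],None,fx=4,fy=4,interpolation=cv2.INTER_CUBIC))
E
```

```text
time_s: 9.98
ee_pos: [0.5201, -0.1509, 0.2586]
tool_rot: [0.991, -0.132, -0.001, -0.0]
wrist_force: [0.5, 0.2, -0.2]
width: 0.288
time_s: 10.23
ee_pos: [0.5208, -0.1485, 0.2595]
tool_rot: [0.992, -0.129, -0.001, -0.0]
wrist_force: [0.8, 0.1, -0.8]
width: 0.293
yaw now -14.875677281440975 pos [ 0.5208 -0.1485  0.2595]
turn [-0.0312  0.068   0.1644] shift [-0.0003  0.001   0.1005]
```

View pics/w9.png

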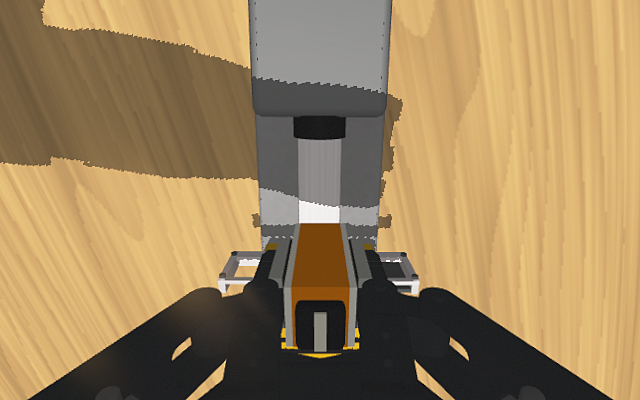

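View pics/t9.png

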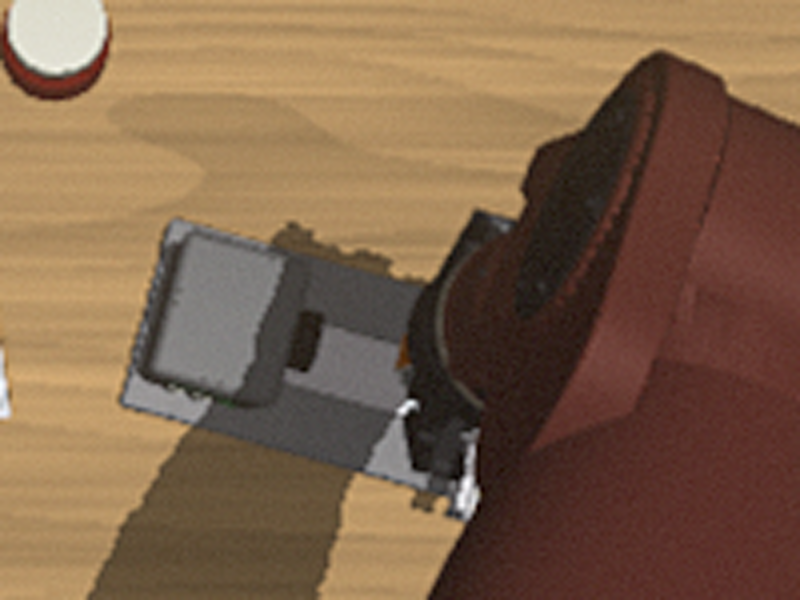

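The snout (319,127), the base strip (320) and the amber (320) all line up. I'll check y by projecting points before descending.

```bash
python3 - <<'E'
from h import *
z=np.load("pics/w9pose.npz");T=(z["R"],z["p"])
print(proj("wrist",[phw(v) for v in [(-.043,.064,.118),(.043,.064,.118),(0,.05,.118),(0,.05,.082),(0,.05,.1),(-.018,.05,.1),(.018,.05,.1)]],T))
E
python3 -m jog '[[[0,0,0.2],[0,0.001,0.008],255],[[0,0,0.2],[0,0.001,0.018],255],[[0,0,0.2],[0,0.001,0.028],255],[[0,0,0.2],[0,0.001,0.038],255],[[0,0,0.2],[0,0.001,0.048],255],[[0,0,0.2],[0,0.001,0.055],255],[[0,0,0.2],[0,0.001,0.055],255],[[0,0,0.2],[0,0.001,0.055],255]]'
python3 - <<'E'
from h import *
rel(phw([0,0,.159]),PH[2])
T=pose();p,d=camera("wrist"); cv2.imwrite("pics/w10.png",p[:,:,::-1])
np.savez("pics/w10pose",R=T[0],p=T[1])
p,d=camera("side"); cv2.imwrite("pics/s10.png",cv2.resize(p[90:240,310:510,::-1],None,fx=4,fy=4,interpolation=cv2.INTER_CUBIC))
E
```

```text
[[249.6285 114.5294]
 [386.159  114.8348]
 [317.8677 136.8757]
 [318.1759 130.8758]
 [318.0335 133.6481]
 [292.0564 133.6075]
 [344.0135 133.7259]]
time_s: 11.0
ee_pos: [0.5205, -0.1503, 0.2046]
tool_rot: [0.991, -0.132, -0.0, -0.0]
wrist_force: [-0.2, 0.4, -0.6]
width: 0.291
yaw now -15.17578626475258 pos [ 0.5205 -0.1503  0.2046]
turn [-0.0097  0.0552 -0.1356] shift [-0.0005 -0.0008  0.0456]
```

View pics/w10.png

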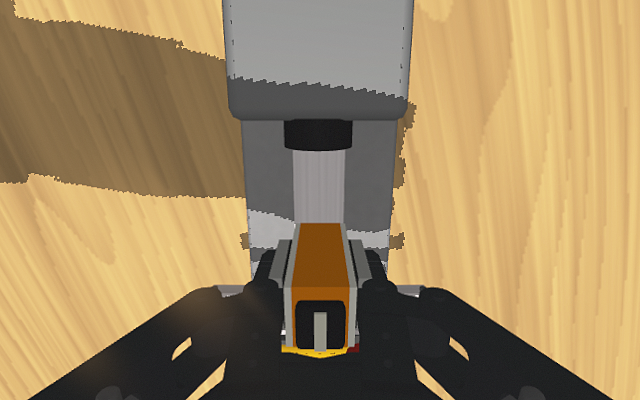

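View pics/s10.png

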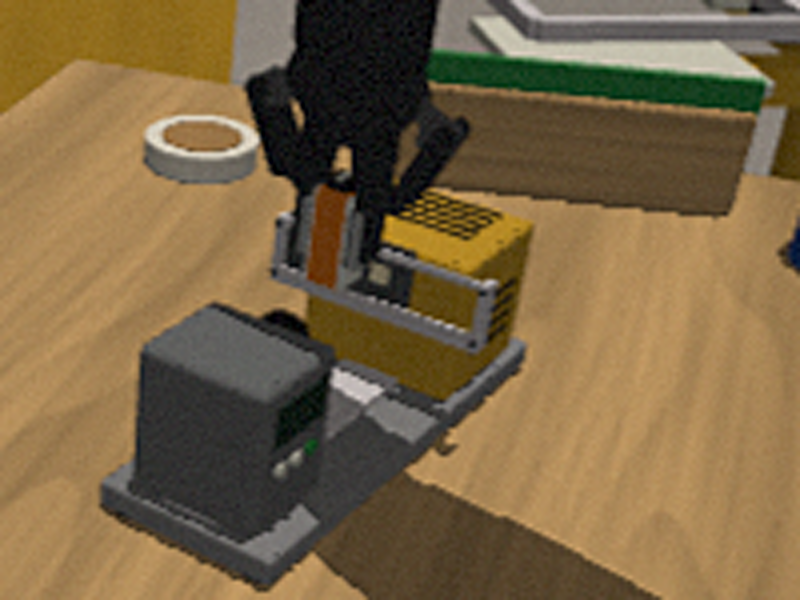

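The projected receiver corners, (250,115) and (386,115), match the picture at (251,115) and (388,115). In the side view the cuvette is clear of both boxes. I'll descend the remaining 45 mm.

```bash
python3 -m jog '[[[0,0,0],[0,0,0.006],255],[[0,0,0],[0,0,0.014],255],[[0,0,0],[0,0,0.022],255],[[0,0,0],[0,0,0.030],255],[[0,0,0],[0,0,0.037],255],[[0,0,0],[0,0,0.042],255],[[0,0,0],[0,0,0.045],255],[[0,0,0],[0,0,0.045],255],[[0,0,0],[0,0,0.045],255],[[0,0,0],[0,0,0.045],255],[[0,0,0],[0,0,0.045],255],[[0,0,0],[0,0,0.045],255]]'
python3 - <<'E'
from h import *
T=pose();p,d=camera("wrist"); cv2.imwrite("pics/w11.png",p[:,:,::-1])
rel(phw([0,0,.159]),PH[2]); print(wph(T[1]),get_obs()["wrist_force"],get_obs()["width"],abs(get_obs()["qd"]).max())
print(proj("wrist",[phw(v) for v in [(-.043,.064,.118),(.043,.064,.118),(-.018,.05,.1),(.018,.05,.1)]],T))
p,d=camera("side"); cv2.imwrite("pics/s11.png",cv2.resize(p[90:240,310:510,::-1],None,fx=4,fy=4,interpolation=cv2.INTER_CUBIC))
E
```

```text
time_s: 12.1
ee_pos: [0.5209, -0.1504, 0.1604]
tool_rot: [0.991, -0.132, 0.0, 0.0]
wrist_force: [-0.5, -0.3, -0.4]
width: 0.29
yaw now -15.172099562893141 pos [ 0.5209 -0.1504  0.1604]
turn [ 0.005 -0.028 -0.132] shift [-0.001  -0.0009  0.0014]
[ 0.001  -0.0009  0.1604] [-1.1335 -0.0913 -0.6151] 0.291771907935382 0.00190283212181759
[[186.6985 127.2046]
 [439.4467 126.3256]
 [269.3791 157.5381]
 [358.831  157.2445]]
```

View pics/w11.png

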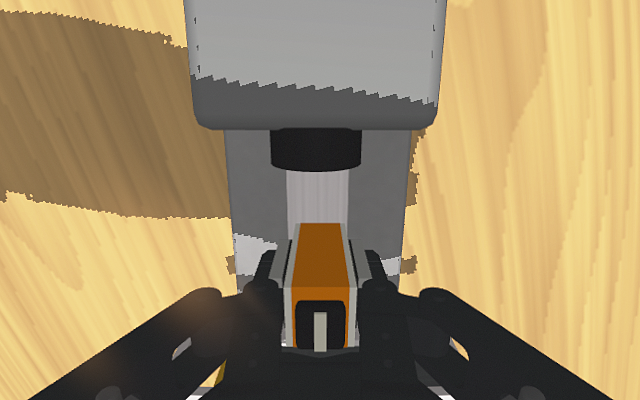

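View pics/s11.png

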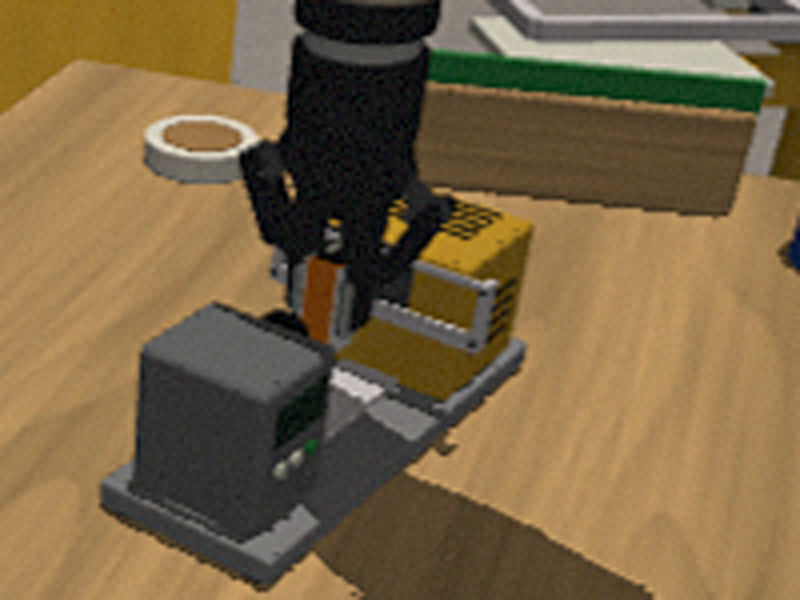

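The snout centre is at 316 and the cuvette plane at 320, about 1.5 mm off. I'll trim 1 mm and settle.

```bash
python3 -m jog '[[[0,0,0],[-0.001,-0.001,0],255],[[0,0,0],[-0.001,-0.001,0],255],[[0,0,0],[-0.001,-0.001,0],255],[[0,0,0],[-0.001,-0.001,0],255],[[0,0,0],[-0.001,-0.001,0],255],[[0,0,0],[-0.001,-0.001,0],255]]'
python3 - <<'E'
from h import *
T=pose(); rel(phw([0,0,.16]),PH[2]); s=get_obs(); print(wph(T[1]),s["wrist_force"],s["width"],abs(s["qd"]).max())
p,d=camera("top"); cv2.imwrite("pics/t12.png",p[:,:,::-1])
E
```

```text
time_s: 12.7
ee_pos: [0.52, -0.1491, 0.1601]
tool_rot: [0.991, -0.132, -0.0, 0.0]
wrist_force: [0.0, -0.0, -1.7]
width: 0.284
yaw now -15.174691195847696 pos [ 0.52   -0.1491  0.1601]
turn [ 0.0017  0.0008 -0.1345] shift [0.0002 0.0001 0.0001]
[-0.0002  0.0001  0.1601] [ 0.0235 -0.0358 -1.737 ] 0.2842981412993122 0.0016830461043677025
```

View pics/t12.png

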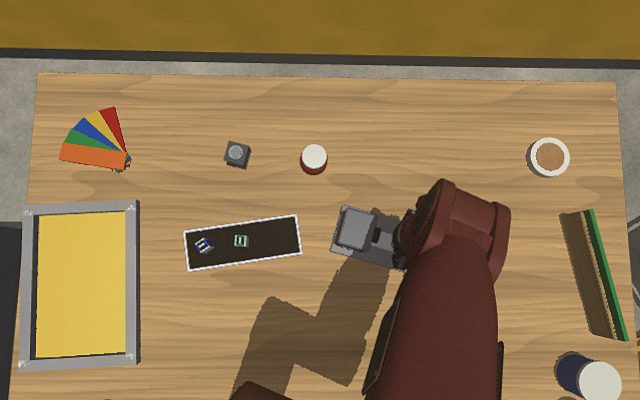

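The others are where they began: blue (204,245), green (241,241), jar (314,158) and loupe (237,154). The pose is within 0.3 mm of target and still, so I'm handing in.

```bash
python3 -c "
from plant import *
print(finish_job())
s=get_obs();print(s['time_s'],s['width'])"
```

```text
the job is handed in; nothing more can be done
None
the job is handed in; nothing more can be done
```

I opened the shutter to its end stop, picked up the amber cuvette by its two white frosted faces, and handed the job in at 12.75 s with it held still in the sample gap. No verdict was reported.

**Shutter:** The push force rose to 14 N with almost no further motion. After I backed off, the top camera put the knob at x = 22.4 mm, where fully open is 22.5. At the end the gripper hid the knob, so I could not look at it again. Nothing pushed back on the arm on the way in.

**Cuvette:**
- The jaws are open about 24–25 mm, which fits the 25 mm cuvette.
- The gripper's centre is within about 0.3 mm of mid-gap.
- It is within 0.2° of square and upright.
- The beam passes roughly 25 mm above the cuvette's foot.
- The last wrist force was under 2 N and the joints were nearly still.

**Other items:** The green and blue cuvettes, the ink jar and the magnifier look unmoved in the last top picture.

**Disagreement:** The top camera and the arm differed by about 2 mm in x. It showed both when the knob met its stop and in the wrist camera's view of the amber cuvette, so I corrected for it. Before the last 1 mm trim, the receiver snout still looked about 1.5 mm off in the wrist picture. I took no wrist picture after the trim.

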